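# Count along the charging rack and push the card reader into the third gap

### The arm

A 7-joint arm with a two-finger parallel gripper is mounted at the origin on the work surface. World frame = base frame: x ahead of the robot, y to its left, z up, the work surface at z = 0. Lengths are in m, angles in rad, forces in N, time in s.
With the tool pointing down it reaches from about 0.425 to 1.025 m from the base axis. Payload 3.6 kg.
Tool frame: the origin (TCP) lies at the very end of the fingers, on their centre line; the grasp point (between the pads) lies 19 mm behind it; x points along the fingers, y is the direction in which the jaws open and shut, and the axes are right-handed (so a half turn about x gives the same grasp; the last joint's range is limited). The gripper opens to 85 mm and grips with 20 to 120 N. Pads are 22 mm wide; open, the fingers measure 114 mm over their backs; the gripper's body (76 mm by 85 mm) begins 54 mm behind the grasp point. The pads swing forward as they close: fully open they stand 13 mm farther back than shut.
Start: joints at [-1.317, 0.591, 0.048, 1.609, -0.033, 0.943, -0.034], TCP at [0.246, 0.682, 0.231] pointing down, gripper open.
Joint ranges: [-2.69, 2.69], [-0.47, 2.24], [-1.27, 1.36], [0.19, 2.51], [-1.53, 4.68], [0.08, 2.07], [-3.09, 3.09]. Speed limits (rad/s): [2.57, 2.57, 3.14, 3.14, 3.14, 3.14, 3.14].

### API

Orientations are given as a unit quaternion [w, x, y, z].
In Python, from station import * gives the robot as it stands.
- The arm moves only by the tool arm_command, never from a script. Its argument "moves" is a list of rows, each an object with "linear": the shift along the world's x, y, z in m, a list of three; "twist": the turn, a rotation vector about the world's x, y, z in rad, a list of three. In form: [{"linear": [tx, ty, tz], "twist": [rx, ry, rz]}, ...]. A call has 1 to 5 rows; each row shifts and turns the commanded pose from where the row before left it; what a row does not reach is not made up. A row lasts 1/12 s, in which the tool goes at most 41.7 mm and 7.16 degrees, less where a joint would pass 70% of its speed; a pose out of reach is approached as far as the arm can. A call is refused whole if a number of a shift passes 0.0417 or a number of a turn 0.125, either way. A call with a gripper value outside its range is refused whole. "gripper" is the closure, from 0 (fully open) to 1 (shut), set as the call begins (left out, the last holds). The fingers move at their own pace and stop on an object; "grip_force" is the grip in N (left out, the last holds). Time passes only in rows, so rows that do not move let the fingers close. It gives the time, the measured TCP pose, the force and the opening at its end, in the units of the state.
- sense(): the state, without advancing time (a new reading comes with each control period).
- camera(name): name is "scene" or "top" or "wrist"; returns the picture (420x560x3 uint8, red, green, blue); there is no depth.
- camera_model(name): a dict with "K" (3x3 intrinsics, pixels), "R" (3x3) and "t" (3): a world point X has camera coordinates R X + t. Camera axes: x right, y down, z forward; pixel columns grow to the right and rows downward; lengths in m; the calibration is good to about 2 mm. The wrist camera is an equidistant fisheye: a pixel r from the principal point sees the ray r / f radians off the axis. A picture is of the moment at which its call begins: read the wrist's pose just before it. camera_model takes no time and is no camera call; for the wrist camera it gives the pose at the moment of the call.
- sign_off(): hands the job in, once; it reports no verdict.
The state is a dict: "time": time; "joint_pos": joint angles; "dq": joint speeds; "effort": joint torques, N m; "eef_pos": TCP position; "eef_rot": TCP orientation; "wrist_force": force on the tool from outside, world axes, zero at the start; "moment": the same for the moment, N m; "finger_gap": finger opening in m.
Only numpy, scipy, OpenCV 4.12 (cv2) and the standard library are available. Lean on these libraries where they do the work, as an engineer would, in place of code of your own. Each camera call takes 0.05 s, during which the arm holds its last target. There are 200 camera calls.

### The job

Put the card reader lying on the desk on charge without picking it up: first run a fingertip lightly along the metal rail on top of the rack's back wall, counting gaps from the end with the tall power tower, so that you touch the rail behind the first, then the second, then the third gap. Then push the reader along the desk with your fingers into that third gap until it is fully home against the back wall, and let go of everything. Never lift the reader, and leave the other reader, the jar, the pen cup and the stapler where they stand.

Things in the scene. Friction and masses are not known exactly. Their poses are not given: they have to be found in the camera images.
- rack: Fixed grey charging rack on the desk. Seven dividers (5 thick, 50 high, 60 long) make SIX gaps 50 wide, 60 deep, open in front and on top, floorless; filled gaps count too. Origin: on the desk, middle of the row's front edge; +x into the gaps (away from the robot, within 0.2 rad), y along the row. Gap centres at y = +-137.5, +-82.5, +-27.5; back wall (14 thick, 50 high) has its inner face at x = 60.
- tower: Power tower: fixed upright grey block 50 x 26 x 95 high with a black top plate, beside one end of the row (25 mm behind its front edge). It may be at either end, and marks the end from which gaps are counted. Origin: centre of its underside.
- endcap: Low grey end block 50 x 26 x 30 high, fixed beside the other end of the row. Origin: centre of its underside.
- reader: The loose card reader to push: black box 80 long (x) x 42 wide (y) x 22 high, 0.11 to 0.22 kg, lying face up on the desk in front of the rack, askew up to 0.35 rad, screen end (+x) towards the rack. Origin: centre of its underside. Fully home, its screen end touches the gap's back wall: origin 20 mm behind the rack's front edge, 20 mm of it still standing out in front.
- docked: An identical reader already home in the gap at rack y = -82.5 mm; loose, to be left alone. Origin: centre of its underside.
- jar: Bystander: closed glass jar with black lid, 104 across, 120 high, loose. Origin: centre of its underside.
- pencup: Bystander: dark steel cup 72 across, 95 high, with pens in it reaching about 155 high, loose. Origin: centre of its underside.
- stapler: Bystander: black desk stapler about 140 x 34 x 50 high, loose. Origin: centre of its underside, x along its length.
- railA: Segment of the aluminium rail that runs along the top of the rack's back wall, behind the gap at rack y = +137.5 mm. Flat-topped bar 14 (x) x 51 (y) x 10 high; 4 mm notches part the six segments, one per gap. The whole rail is sprung: it gives up to 5 mm straight down under 3 to 10 N. Origin: centre of its underside, at rack x = 67, z = 52 mm; top 62 mm above the desk.
- railB: Segment of the aluminium rail that runs along the top of the rack's back wall, behind the gap at rack y = +82.5 mm. Flat-topped bar 14 (x) x 51 (y) x 10 high; 4 mm notches part the six segments, one per gap. The whole rail is sprung: it gives up to 5 mm straight down under 3 to 10 N. Origin: centre of its underside, at rack x = 67, z = 52 mm; top 62 mm above the desk.
- railC: Segment of the aluminium rail that runs along the top of the rack's back wall, behind the gap at rack y = +27.5 mm. Flat-topped bar 14 (x) x 51 (y) x 10 high; 4 mm notches part the six segments, one per gap. The whole rail is sprung: it gives up to 5 mm straight down under 3 to 10 N. Origin: centre of its underside, at rack x = 67, z = 52 mm; top 62 mm above the desk.
- railD: Segment of the aluminium rail that runs along the top of the rack's back wall, behind the gap at rack y = -27.5 mm. Flat-topped bar 14 (x) x 51 (y) x 10 high; 4 mm notches part the six segments, one per gap. The whole rail is sprung: it gives up to 5 mm straight down under 3 to 10 N. Origin: centre of its underside, at rack x = 67, z = 52 mm; top 62 mm above the desk.
- railE: Segment of the aluminium rail that runs along the top of the rack's back wall, behind the gap at rack y = -82.5 mm. Flat-topped bar 14 (x) x 51 (y) x 10 high; 4 mm notches part the six segments, one per gap. The whole rail is sprung: it gives up to 5 mm straight down under 3 to 10 N. Origin: centre of its underside, at rack x = 67, z = 52 mm; top 62 mm above the desk.
- railF: Segment of the aluminium rail that runs along the top of the rack's back wall, behind the gap at rack y = -137.5 mm. Flat-topped bar 14 (x) x 51 (y) x 10 high; 4 mm notches part the six segments, one per gap. The whole rail is sprung: it gives up to 5 mm straight down under 3 to 10 N. Origin: centre of its underside, at rack x = 67, z = 52 mm; top 62 mm above the desk.

How it is judged:
On the way, in this order (a step that is already met when the one before it is completed fails the run):
1. a finger touches the rail behind the first gap, counted from the power tower (((y of tower in the frame of rack above 0 m and contact force between the fingers and railA above 0.3 N) or (y of tower in the frame of rack below 0 m and contact force between the fingers and railF above 0.3 N))), for 0.02 s.
2. then the rail behind the second gap (((y of tower in the frame of rack above 0 m and contact force between the fingers and railB above 0.3 N) or (y of tower in the frame of rack below 0 m and contact force between the fingers and railE above 0.3 N))), for 0.02 s.
3. then the rail behind the third gap (((y of tower in the frame of rack above 0 m and contact force between the fingers and railC above 0.3 N) or (y of tower in the frame of rack below 0 m and contact force between the fingers and railD above 0.3 N))), for 0.02 s.
4. then the reader is fully home in the third gap (x of reader in the frame of rack between 0.0155 and 0.0225 m and ((y of tower in the frame of rack above 0 m and y of reader in the frame of rack between 0.0205 and 0.0345 m) or (y of tower in the frame of rack below 0 m and y of reader in the frame of rack between -0.0345 and -0.0205 m)) and angle between the x axis of reader and the x axis of rack, either way round below 0.16 rad and angle between reader's own z axis and vertical below 0.08 rad and height (world z) of reader below 0.004 m), for 0.2 s.
At the end, for the whole second after the job is handed in: The reader lies flat on the desk (tilt under 0.08 rad, under 4 mm up) in the third gap from the tower, within 7 mm of the gap's middle and 0.16 rad of its direction, its screen end within 4.5 mm of the back wall, at rest (all of step 4 and linear speed of reader below 0.01 m/s and angular speed of reader below 0.1 rad/s); the robot touches nothing.
It fails at once if the reader is lifted or tipped (over 10 mm, or tilted over 0.3 rad) (height (world z) of reader above 0.01 m or angle between reader's own z axis and vertical above 0.3 rad).
It fails at once if the rack or its rail is pressed hard (over 50 N) (contact force between the fingers and rack above 50 N).
It fails at once if a bystander is moved more than 15 mm (distance of any of jar, pencup, stapler, docked from where it was at the start of the episode above 0.015 m).
It also fails if it takes over 56 s, if anything falls off the work surface, if the arm or the gripper's body presses on something with over 40 N, if the wrist force passes 120 N, or if a joint passes its speed limit or range.

## Working session

There is one attempt and no reset: what is moved stays moved. The work goes in short steps, Python scripts to look and compute and a tool call to move; the robot and the scene stay as the last step left them, time stands still between calls to the robot, and variables do not carry over. Pictures are saved under pics/ and viewed, on a budget of 10 in all, crops included, one or two more only if the job needs it, and the job is handed in when it is done.

Besides the shell and the picture viewer there is one more tool, called after ">>>" as name(argument=value, ...) on one line, values as JSON. arm_command: Moves the arm, as the interface text tells. Its arguments: {"type":"object","properties":{"moves":{"type":"array","items":{"type":"object","properties":{"linear":{"type":"array","items":{"type":"number"}},"twist":{"type":"array","items":{"type":"number"}}}}},"gripper":{"type":"number"},"grip_force":{"type":"number"}},"required":["moves"]}

```bash
mkdir -p pics; ls
python3 - <<'E'
from station import *
import cv2,numpy as np
for n in("top","scene"):
    cv2.imwrite(f"pics/{n}0.png",cv2.cvtColor(camera(n),cv2.COLOR_RGB2BGR)); m=camera_model(n); print(n,m)
s=sense();print(s)
E
```

```text
pics
top {'K': array([[394.81123981,   0.        , 286.29744242],
       [  0.        , 394.81123981, 212.54332032],
       [  0.        ,   0.        ,   1.        ]]), 'R': array([[ 1.15210408e-02, -9.99931956e-01,  1.83001998e-03],
       [-9.78173743e-01, -1.16500316e-02, -2.07461819e-01],
       [ 2.07469022e-01,  6.00098578e-04, -9.78241404e-01]]), 't': array([0.0062427 , 0.57274817, 0.93783216])}
scene {'K': array([[513.02694302,   0.        , 275.72626849],
       [  0.        , 513.02694302, 212.08297897],
       [  0.        ,   0.        ,   1.        ]]), 'R': array([[ 0.78273898,  0.62194887,  0.02234501],
       [ 0.39245583, -0.46541377, -0.79332745],
       [-0.48300943,  0.62973775, -0.60838496]]), 't': array([-0.4403968 , -0.15602106,  1.51247819])}
{'time': 0.1, 'joint_pos': array([-1.31752488,  0.59203331,  0.04830667,  1.60972376, -0.03328381,
        0.94269393, -0.03371114]), 'dq': array([ 0.00074096, -0.00182973,  0.00052956, -0.00398938, -0.00020379,
        0.00295476, -0.00057804]), 'effort': array([ 3.60490332e-03, -5.49995077e+01,  1.55260708e+00, -1.98828042e+01,
        9.64599370e-03,  3.80209240e-03, -1.31713563e-05]), 'eef_pos': array([0.24613934, 0.68113016, 0.23023989]), 'eef_rot': array([ 0.69642918,  0.12124058,  0.69658863, -0.12268412]), 'wrist_force': array([-0.51782996, -0.1645739 , -0.3736584 ]), 'moment': array([0.02885279, 0.02324841, 0.00284589]), 'finger_gap': 0.0852257144930159}
```

View pics/top0.png

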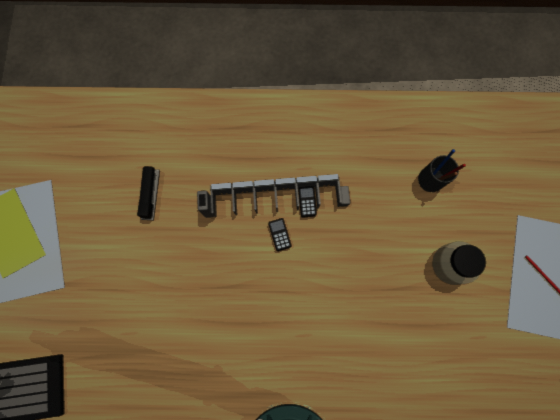

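View pics/scene0.png

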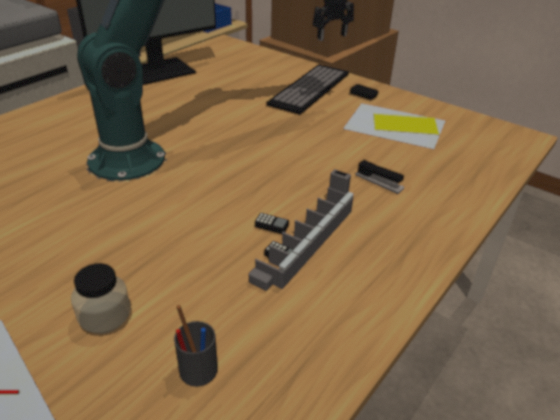

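The top view shows the tower at the left end, (203,200), which is +y, and the endcap at (343,195). The docked reader is at (307,200) and the loose one at (280,235). The stapler (148,192) stands left of the tower. Counting from the tower, the rails are A, B, C and the target gap is at y = +27.5. Next I measure.

```bash
cat > h.py <<'E'
from station import *
import cv2,numpy as np
def ray(n,uv,m=None):
    m=m or camera_model(n);K,R,t=m["K"],np.array(m["R"]),np.array(m["t"])
    uv=np.atleast_2d(uv).astype(float)
    d=np.c_[(uv[:,0]-K[0,2])/K[0,0],(uv[:,1]-K[1,2])/K[1,1]]
    if n=="wrist":
        r=np.linalg.norm(d,axis=1)+1e-12
        d=np.c_[d*(np.sin(r)/r)[:,None],np.cos(r)]
    else: d=np.c_[d,np.ones(len(d))]
    return -R.T@t,d@R
def plane(n,uv,z,m=None):
    C,d=ray(n,uv,m);return C+d*((z-C[2])/d[:,2])[:,None]
def rect(mask):
    c=max(cv2.findContours(mask.astype(np.uint8),cv2.RETR_EXTERNAL,cv2.CHAIN_APPROX_NONE)[0],key=cv2.contourArea)
    return c[:,0,:]
E
python3 - <<'E'
from h import *
I=cv2.cvtColor(cv2.imread("pics/top0.png"),cv2.COLOR_BGR2RGB)
hsv=cv2.cvtColor(I,cv2.COLOR_RGB2HSV)
x0,y0,x1,y1=200,165,350,225
m=np.zeros(I.shape[:2],bool);m[y0:y1,x0:x1]=((I.min(2)>120)&(hsv[...,1]<60))[y0:y1,x0:x1]
c=rect(m);P=plane("top",c,.062)[:,:2]
print("rail",cv2.minAreaRect(P.astype(np.float32)*1000),cv2.boundingRect(c))
m=np.zeros(I.shape[:2],bool);m[214:255,264:296]=(hsv[...,1]<110)[214:255,264:296]
c=rect(m);P=plane("top",c,.015)[:,:2]
print("reader",cv2.minAreaRect(P.astype(np.float32)*1000),cv2.boundingRect(c))
for n,uv,z in(("jar",(468,261),.12),("cup",(438,178),.03),("stapler",(147,192),.04),("tower",(203,200),.095)):print(n,plane("top",uv,z)[0].round(3))
m=camera_model("wrist");print("wrist",m["K"],(-m["R"].T@m["t"]).round(3))
crop=cv2.resize(cv2.imread("pics/top0.png")[160:260,190:360],None,fx=4.5,fy=4.5,interpolation=cv2.INTER_CUBIC)
cv2.imwrite("pics/crop.png",cv2.convertScaleAbs(crop,alpha=1.6,beta=20))
cv2.imwrite("pics/wrist0.png",cv2.cvtColor(camera("wrist"),cv2.COLOR_RGB2BGR))
E
```

```text
rail ((656.9249267578125, 17.281139373779297), (12.415080070495605, 47.17697525024414), 5.639270782470703) (276, 178, 19, 6)
reader ((524.3731689453125, 30.654144287109375), (77.7037582397461, 39.22782897949219), 16.92495346069336) (269, 219, 22, 31)
jar [ 0.45  -0.409  0.12 ]
cup [ 0.678 -0.389  0.03 ]
stapler [0.627 0.377 0.04 ]
tower [0.594 0.218 0.095]
wrist [[325.1922621    0.         273.70358456]
 [  0.         325.1922621  211.92165219]
 [  0.           0.           1.        ]] [0.172 0.708 0.373]
```

View pics/crop.png

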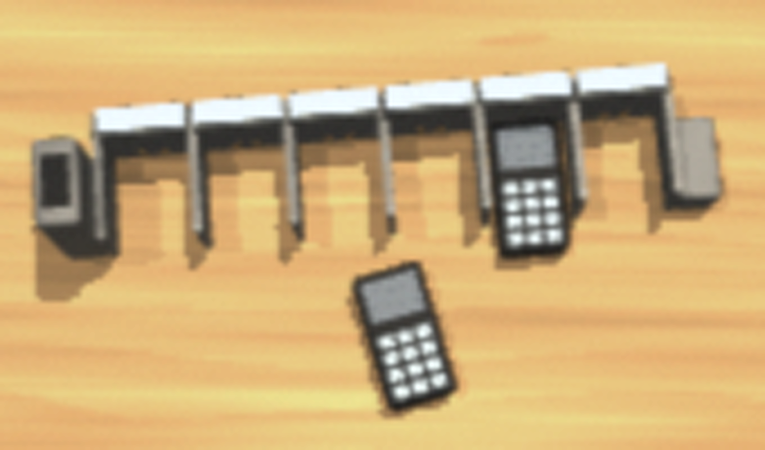

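The crop shows six white rail segments, A to F from left to right at crop x ≈ 141 to 622. Gap 3 lies between the dividers at crop x 295 and 388. The loose reader is around (403,335), askew and to the right of gap 3. I'll use every segment's centroid to get the rack pose.

Run:
```python
from h import *
I=cv2.cvtColor(cv2.imread("pics/top0.png"),cv2.COLOR_BGR2RGB)
C0=np.array([(141,119),(237,111),(333,103),(430,95),(525,87),(622,79)])/4.5+[189.9,159.9]
G=I.min(2).astype(float);out=[]
for c in C0:
    u,v=c.round().astype(int);w=np.clip(G[v-5:v+6,u-9:u+10]-90,0,80)
    vv,uu=np.mgrid[v-5:v+6,u-9:u+10];out.append([(uu*w).sum()/w.sum(),(vv*w).sum()/w.sum()])
P=plane("top",out,.062)[:,:2];print(np.round(P*1000,1))
y=np.array([137.5,82.5,27.5,-27.5,-82.5,-137.5])/1000
d=(y[:,None]*P).sum(0)/(y**2).sum();print(d,np.linalg.norm(d))
th=np.arctan2(-d[0],d[1]);ex=np.array([np.cos(th),np.sin(th)]);ey=np.array([-ex[1],ex[0]])
O=P.mean(0)-.067*ex;print("yaw",th,"rack",O,"goal",O+.02*ex+.0275*ey,"A",O+.067*ex+.1375*ey,"C",O+.067*ex+.0275*ey)
r=np.array([.5244,.0307])-O;print("reader in rack",r@ex,r@ey,.2954-th)
```

```text
[[641.1 181.2]
 [646.5 125.6]
 [651.7  71.4]
 [656.8  17.5]
 [662.3 -38.6]
 [667.7 -93.1]]
[-0.09626131  0.99646479] 1.0011035508856692
yaw 0.09630399246381854 rack [0.5876697  0.03755812] goal [0.60493276 0.0668538 ] A [0.6411379  0.18086339] C [0.65171498 0.07137309]
reader in rack -0.06363597319616175 -0.0007426290757542021 0.19909600753618145
```

>>> arm_command(moves=[{"linear": [0.0247,-0.0313,0],"twist": [0,0,0.0277]},{"linear": [0.0247,-0.0313,0],"twist": [0,0,0.0277]},{"linear": [0.0247,-0.0313,0],"twist": [0,0,0.0277]},{"linear": [0.0247,-0.0313,0],"twist": [0,0,0.0277]},{"linear": [0.0247,-0.0313,0],"twist": [0,0,0.0277]}], gripper=1, grip_force=20)

```text
time: 0.57
eef_pos: [0.3707, 0.5236, 0.231]
eef_rot: [0.703, 0.073, 0.703, -0.073]
wrist_force: [-0.3, -0.4, 1.0]
finger_gap: 0.0257
```

>>> arm_command(moves=[{"linear": [0.0247,-0.0313,0],"twist": [0,0,0.0277]},{"linear": [0.0247,-0.0313,0],"twist": [0,0,0.0277]},{"linear": [0.0247,-0.0313,0],"twist": [0,0,0.0277]},{"linear": [0.0247,-0.0313,0],"twist": [0,0,0.0277]},{"linear": [0.0247,-0.0313,0],"twist": [0,0,0.0277]}])

```text
time: 0.98
eef_pos: [0.4941, 0.367, 0.2311]
eef_rot: [0.707, 0.024, 0.707, -0.024]
wrist_force: [0.9, 0.5, 0.7]
finger_gap: 0.0002
```

>>> arm_command(moves=[{"linear": [0.0247,-0.0313,0],"twist": [0,0,0.0277]},{"linear": [0.0247,-0.0313,0],"twist": [0,0,0.0277]},{"linear": [0.0247,-0.0313,0],"twist": [0,0,0.0277]},{"linear": [0.0247,-0.0313,0],"twist": [0,0,0.0277]},{"linear": [0,0,0]}])

```text
invalid input at $.moves[4]: expected keys linear, twist
```

>>> arm_command(moves=[{"linear": [0.0245,-0.031,0],"twist": [0,0,0.0273]},{"linear": [0.0245,-0.031,0],"twist": [0,0,0.0273]},{"linear": [0.0245,-0.031,0],"twist": [0,0,0.0273]},{"linear": [0.0245,-0.031,0],"twist": [0,0,0.0273]},{"linear": [0.0245,-0.031,0],"twist": [0,0,0.0273]}])

```text
time: 1.4
eef_pos: [0.6167, 0.212, 0.2311]
eef_rot: [0.707, -0.024, 0.707, 0.024]
wrist_force: [0.2, 0.1, 0.1]
finger_gap: -0.0
```

>>> arm_command(moves=[{"linear": [0.0245,-0.031,0],"twist": [0,0,0.0273]},{"linear": [0,0,-0.03],"twist": [0,0,0]},{"linear": [0,0,-0.03],"twist": [0,0,0]},{"linear": [0,0,-0.03],"twist": [0,0,0]},{"linear": [0,0,0],"twist": [0,0,0]}])

```text
time: 1.82
eef_pos: [0.6358, 0.1809, 0.1351]
eef_rot: [0.702, -0.034, 0.711, 0.032]
wrist_force: [-1.4, -0.8, -0.5]
finger_gap: 0.0
```

Run:
```python
from h import *
cv2.imwrite("pics/w1.png",cv2.cvtColor(camera("wrist"),cv2.COLOR_RGB2BGR));s=sense();print(s["eef_pos"],s["eef_rot"],s["wrist_force"])
```

```text
[0.63744652 0.18180014 0.13792439] [ 0.70352031 -0.03402669  0.70911814  0.03244717] [-0.70966682 -1.03322305  0.79432592]
```

View pics/w1.png

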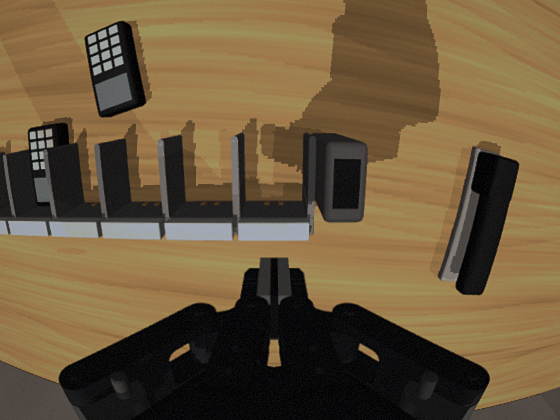

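The wrist view shows the tower at (345,190), rail A spanning u 238–310 at v≈231 with the shut fingers centred above it, and the loose reader at (115,68). I'll cross-check this view against the top-view numbers.

Run:
```python
from h import *
m=camera_model("wrist")
print(plane("wrist",[(238,231),(310,231),(166,230),(102,230),(274,222),(274,240)],.062,m).round(4))
I=cv2.imread("pics/w1.png").astype(int);hsv=cv2.cvtColor(I.astype(np.uint8),cv2.COLOR_BGR2HSV)
# top-face corners of reader
cor=np.array([(85,37),(127,22),(140,101),(100,117)])
print(plane("wrist",cor,.022,m).round(4))
print((-m["R"].T@m["t"]).round(4))
```

```text
[[0.6446 0.1572 0.062 ]
 [0.6397 0.2089 0.062 ]
 [0.6494 0.1028 0.062 ]
 [0.6557 0.047  0.062 ]
 [0.6352 0.1824 0.062 ]
 [0.649  0.1837 0.062 ]]
[[0.4954 0.0022 0.022 ]
 [0.4853 0.0441 0.022 ]
 [0.5549 0.0635 0.022 ]
 [0.5687 0.0248 0.022 ]]
[0.5604 0.1754 0.281 ]
```

>>> arm_command(moves=[{"linear": [0,0,-0.03],"twist": [0,0,0]},{"linear": [0,0,-0.025],"twist": [0,0,0]},{"linear": [0,0,-0.015],"twist": [0,0,0]},{"linear": [0,0,-0.005],"twist": [0,0,0]},{"linear": [0,0,0],"twist": [0,0,0]}])

```text
time: 2.28
eef_pos: [0.6406, 0.1832, 0.0667]
eef_rot: [0.706, -0.033, 0.706, 0.033]
wrist_force: [0.4, 0.4, -0.3]
finger_gap: 0.0
```

>>> arm_command(moves=[{"linear": [0,0,0],"twist": [0,0,0]},{"linear": [0,0,0],"twist": [0,0,0]},{"linear": [0,0,0],"twist": [0,0,0]}])

```text
time: 2.53
eef_pos: [0.6417, 0.1833, 0.0682]
eef_rot: [0.707, -0.033, 0.705, 0.034]
wrist_force: [0.4, -0.4, -0.3]
finger_gap: 0.0001
```

>>> arm_command(moves=[{"linear": [0,0,-0.002],"twist": [0,0,0]},{"linear": [0,0,-0.002],"twist": [0,0,0]},{"linear": [0,0,0],"twist": [0,0,0]},{"linear": [0,0,0],"twist": [0,0,0]}])

```text
time: 2.87
eef_pos: [0.6402, 0.1828, 0.0622]
eef_rot: [0.706, -0.033, 0.706, 0.033]
wrist_force: [-0.2, -0.2, 0.1]
finger_gap: 0.0002
```

>>> arm_command(moves=[{"linear": [0,0,-0.002],"twist": [0,0,0]},{"linear": [0,0,0],"twist": [0,0,0]},{"linear": [0,0,0],"twist": [0,0,0]},{"linear": [0,0,0],"twist": [0,0,0]}])

```text
time: 3.2
eef_pos: [0.6403, 0.1828, 0.0607]
eef_rot: [0.706, -0.033, 0.706, 0.033]
wrist_force: [-1.4, 0.0, 5.0]
finger_gap: -0.0002
```

Contact with rail A at about 5 N. I'll slide towards C.

>>> arm_command(moves=[{"linear": [0.001,-0.01,0],"twist": [0,0,0]},{"linear": [0.001,-0.01,0],"twist": [0,0,0]},{"linear": [0.001,-0.01,0],"twist": [0,0,0]},{"linear": [0.001,-0.01,0],"twist": [0,0,0]},{"linear": [0.001,-0.01,0],"twist": [0,0,0]}])

```text
time: 3.62
eef_pos: [0.6461, 0.1319, 0.0606]
eef_rot: [0.707, -0.033, 0.706, 0.033]
wrist_force: [-0.2, 3.3, 5.0]
finger_gap: -0.0004
```

>>> arm_command(moves=[{"linear": [0.0005,-0.005,0],"twist": [0,0,0]},{"linear": [0,0,0],"twist": [0,0,0]},{"linear": [0,0,0],"twist": [0,0,0]}])

```text
time: 3.87
eef_pos: [0.6466, 0.1243, 0.0604]
eef_rot: [0.707, -0.033, 0.706, 0.031]
wrist_force: [1.0, -0.0, 6.7]
finger_gap: -0.0
```

>>> arm_command(moves=[{"linear": [0.001,-0.01,0],"twist": [0,0,0]},{"linear": [0.001,-0.01,0],"twist": [0,0,0]},{"linear": [0.001,-0.01,0],"twist": [0,0,0]},{"linear": [0.001,-0.01,0],"twist": [0,0,0]},{"linear": [0.001,-0.01,0],"twist": [0,0,0]}])

```text
time: 4.28
eef_pos: [0.651, 0.0773, 0.0604]
eef_rot: [0.706, -0.033, 0.706, 0.033]
wrist_force: [0.9, 3.0, 6.2]
finger_gap: -0.0001
```

>>> arm_command(moves=[{"linear": [0.0005,-0.005,0],"twist": [0,0,0]},{"linear": [0,0,0],"twist": [0,0,0]},{"linear": [0,0,0],"twist": [0,0,0]}])

```text
time: 4.53
eef_pos: [0.6516, 0.0697, 0.0604]
eef_rot: [0.706, -0.033, 0.706, 0.032]
wrist_force: [0.2, 0.4, 5.8]
finger_gap: -0.0001
```

All three segments touched in order at 5–7 N. Next I lift off and go over the reader with the jaws open.

>>> arm_command(moves=[{"linear": [0,0,0.04],"twist": [0,0,0]},{"linear": [-0.0318,-0.0094,0],"twist": [0,0,0.05]},{"linear": [-0.0318,-0.0094,0],"twist": [0,0,0.05]},{"linear": [-0.0318,-0.0094,0],"twist": [0,0,0.05]},{"linear": [-0.0318,-0.0094,0],"twist": [0,0,0.05]}], gripper=0.15)

```text
time: 4.95
eef_pos: [0.5215, 0.0322, 0.0996]
eef_rot: [0.698, -0.104, 0.7, 0.103]
wrist_force: [-0.0, -0.4, 0.2]
finger_gap: 0.0605
```

>>> arm_command(moves=[{"linear": [0,0,-0.02],"twist": [0,0,0]},{"linear": [0,0,0],"twist": [0,0,0]},{"linear": [0,0,0],"twist": [0,0,0]},{"linear": [0,0,0],"twist": [0,0,0]}])

```text
time: 5.28
eef_pos: [0.5255, 0.0346, 0.0803]
eef_rot: [0.7, -0.104, 0.699, 0.103]
wrist_force: [-0.3, 0.3, 0.8]
finger_gap: 0.0728
```

Run:
```python
from h import *
cv2.imwrite("pics/w2.png",cv2.cvtColor(camera("wrist"),cv2.COLOR_RGB2BGR));s=sense();print(s["eef_pos"],s["eef_rot"],s["finger_gap"])
```

```text
[0.52586707 0.03499188 0.08054312] [ 0.70007374 -0.10352413  0.69893793  0.10327283] 0.07224260352468279
```

View pics/w2.png

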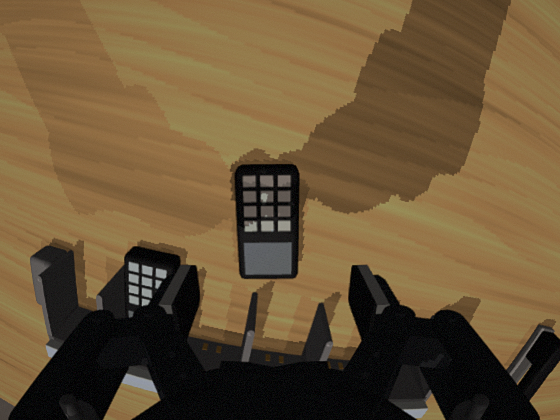

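The reader is square to the jaws and centred between the fingers, at u 236–299 against a jaw centre of about 274. I'll lower to straddle it, cage it loosely, then nudge it sideways and turn it to the rack's direction.

>>> arm_command(moves=[{"linear": [0,0,-0.025],"twist": [0,0,0]},{"linear": [0,0,-0.025],"twist": [0,0,0]},{"linear": [0,0,-0.015],"twist": [0,0,0]},{"linear": [0,0,-0.005],"twist": [0,0,0]},{"linear": [0,0,0],"twist": [0,0,0]}])

```text
time: 5.75
eef_pos: [0.5246, 0.0354, 0.0094]
eef_rot: [0.699, -0.104, 0.7, 0.104]
wrist_force: [0.1, 0.8, -0.6]
finger_gap: 0.0725
```

>>> arm_command(moves=[{"linear": [0,0,0],"twist": [0,0,0]},{"linear": [0,0,0],"twist": [0,0,0]},{"linear": [0,0,0],"twist": [0,0,0]},{"linear": [0,0,0],"twist": [0,0,0]},{"linear": [0,0,0],"twist": [0,0,0]}], gripper=0.46)

```text
time: 6.17
eef_pos: [0.5253, 0.0349, 0.0112]
eef_rot: [0.7, -0.104, 0.699, 0.103]
wrist_force: [0.6, -0.7, 1.6]
finger_gap: 0.0459
```

>>> arm_command(moves=[{"linear": [0,0.005,0],"twist": [0,0,-0.04]},{"linear": [0,0.005,0],"twist": [0,0,-0.04]},{"linear": [0,0.005,0],"twist": [0,0,-0.04]},{"linear": [0,0.005,0],"twist": [0,0,-0.04]},{"linear": [0,0.004,0],"twist": [0,0,-0.04]}])

```text
time: 6.58
eef_pos: [0.5241, 0.0591, 0.0107]
eef_rot: [0.706, -0.033, 0.706, 0.032]
wrist_force: [0.2, -0.7, 0.9]
finger_gap: 0.0463
```

>>> arm_command(moves=[{"linear": [0,0,0],"twist": [0,0,0]},{"linear": [0,0,0],"twist": [0,0,0]},{"linear": [0,0,0],"twist": [0,0,0]}])

```text
time: 6.83
eef_pos: [0.5241, 0.0593, 0.0104]
eef_rot: [0.706, -0.034, 0.706, 0.034]
wrist_force: [0.7, 0.0, -1.1]
finger_gap: 0.0463
```

Run:
```python
from h import *
cv2.imwrite("pics/w3.png",cv2.cvtColor(camera("wrist"),cv2.COLOR_RGB2BGR));s=sense();print(s["eef_pos"],s["eef_rot"],s["finger_gap"])
```

```text
[0.52407371 0.0592082  0.01035486] [ 0.70627883 -0.0333861   0.70635193  0.03350436] 0.046363771099377504
```

View pics/w3.png

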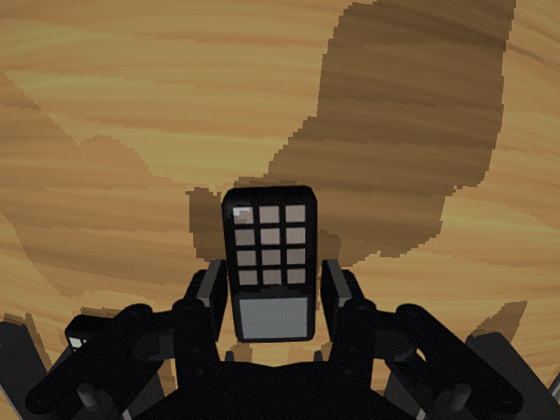

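The reader now lies between the fingers, slightly askew at u 224–316, facing the gap. I'll work out its pose in the rack frame from the corners while the arm opens and lifts.

```bash
cat >> h.py <<'E'
TH=.0963;EX=np.array([np.cos(TH),np.sin(TH)]);EY=np.array([-EX[1],EX[0]]);O=np.array([.5877,.0376])
def rk(p): p=np.atleast_2d(p)[:,:2]-O; return np.c_[p@EX,p@EY].round(4)
E
python3 - <<'E'
from h import *
P=plane("wrist",[(224,188),(314,186),(316,341),(238,343)],.022)
print(rk(P),rk(P.mean(0)),rk([.5241,.0592]));d=P[2:].mean(0)-P[:2].mean(0);print(np.arctan2(d[1],d[0])-TH,P.mean(0))
E
```

```text
[[-0.1086  0.0077]
 [-0.1093  0.0451]
 [-0.0279  0.0502]
 [-0.0267  0.0097]] [[-0.0681  0.0282]] [[-0.0612  0.0276]]
0.04350184445565344 [0.51716505 0.05910731 0.022     ]
```

>>> arm_command(moves=[{"linear": [0,0,0],"twist": [0,0,0]},{"linear": [0,0,0],"twist": [0,0,0]},{"linear": [0,0,0],"twist": [0,0,0]},{"linear": [0,0,0.02],"twist": [0,0,0]},{"linear": [0,0,0.035],"twist": [0,0,0]}], gripper=0.2)

```text
time: 7.3
eef_pos: [0.5217, 0.0589, 0.0631]
eef_rot: [0.704, -0.034, 0.709, 0.033]
wrist_force: [1.1, -0.8, 0.0]
finger_gap: 0.0685
```

>>> arm_command(moves=[{"linear": [-0.0239,-0.0023,0],"twist": [0,0,0]},{"linear": [-0.0239,-0.0023,0],"twist": [0,0,0]},{"linear": [-0.0239,-0.0023,0],"twist": [0,0,0]},{"linear": [0,0,0],"twist": [0,0,0]},{"linear": [0,0,-0.02],"twist": [0,0,0]}], gripper=0.86)

```text
time: 7.72
eef_pos: [0.4523, 0.0522, 0.0474]
eef_rot: [0.708, -0.033, 0.705, 0.033]
wrist_force: [0.5, 0.6, 0.4]
finger_gap: 0.012
```

>>> arm_command(moves=[{"linear": [0,0,-0.02],"twist": [0,0,0]},{"linear": [0,0,-0.015],"twist": [0,0,0]},{"linear": [0,0,0],"twist": [0,0,0]},{"linear": [0,0,0],"twist": [0,0,0]}])

```text
time: 8.05
eef_pos: [0.4523, 0.0522, 0.0098]
eef_rot: [0.706, -0.033, 0.707, 0.033]
wrist_force: [0.5, 0.2, -0.4]
finger_gap: 0.012
```

Run:
```python
from h import *
cv2.imwrite("pics/w4.png",cv2.cvtColor(camera("wrist"),cv2.COLOR_RGB2BGR));cv2.imwrite("pics/t4.png",cv2.resize(cv2.cvtColor(camera("top"),cv2.COLOR_RGB2BGR)[160:300,190:360],None,fx=4,fy=4,interpolation=cv2.INTER_CUBIC));s=sense();print(s["eef_pos"],s["eef_rot"],s["finger_gap"],rk(s["eef_pos"]))
```

```text
[0.45293221 0.05234017 0.01078936] [ 0.70657896 -0.03315604  0.70607615  0.03321625] 0.011916135134339362 [[-0.1327  0.0276]]
```

View pics/w4.png

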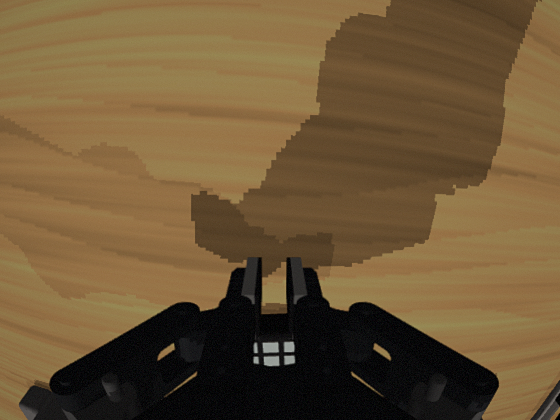

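The fingers are on the desk behind the reader, with its keys visible at (274,353) beyond them. I'll start the push along the rack's x.

>>> arm_command(moves=[{"linear": [0.006,0.0006,-0.003],"twist": [0,0,0]},{"linear": [0.006,0.0006,0],"twist": [0,0,0]},{"linear": [0.006,0.0006,0],"twist": [0,0,0]},{"linear": [0.006,0.0006,0],"twist": [0,0,0]},{"linear": [0.006,0.0006,0],"twist": [0,0,0]}])

```text
time: 8.57
eef_pos: [0.4826, 0.0553, 0.0075]
eef_rot: [0.706, -0.033, 0.707, 0.033]
wrist_force: [-2.6, 0.0, 1.3]
finger_gap: 0.0117
```

Run:
```python
from h import *
a=camera("top");cv2.imwrite("pics/t5.png",cv2.resize(cv2.cvtColor(a,cv2.COLOR_RGB2BGR)[160:270,190:360],None,fx=4.5,fy=4.5,interpolation=cv2.INTER_CUBIC));s=sense();print(rk(s["eef_pos"]),s["eef_pos"],s["wrist_force"])
```

```text
[[-0.1007  0.0279]] [0.48482458 0.05564296 0.00756791] [ 0.96304337 -0.55947575  0.54760945]
```

View pics/t5.png

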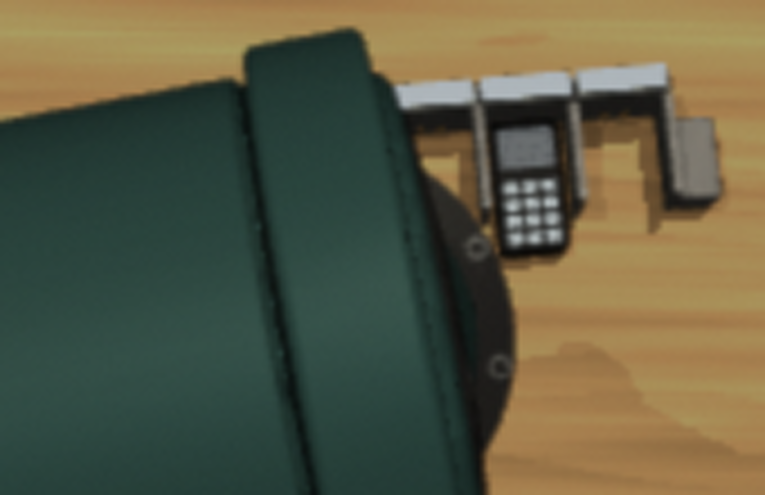

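The arm hides the reader from the top camera. The docked reader is undisturbed and I have push contact at about 2.6 N. I'll carry on, watching the forces.

>>> arm_command(moves=[{"linear": [0.006,0.0006,0],"twist": [0,0,0]},{"linear": [0.006,0.0006,0],"twist": [0,0,0]},{"linear": [0.006,0.0006,0],"twist": [0,0,0]},{"linear": [0.006,0.0006,0],"twist": [0,0,0]}])

```text
time: 8.95
eef_pos: [0.5072, 0.0578, 0.0073]
eef_rot: [0.706, -0.033, 0.706, 0.033]
wrist_force: [-0.2, 0.5, -0.1]
finger_gap: 0.0121
```

>>> arm_command(moves=[{"linear": [0.006,0.0006,0],"twist": [0,0,0]},{"linear": [0.006,0.0006,0],"twist": [0,0,0]},{"linear": [0.006,0.0006,0],"twist": [0,0,0]},{"linear": [0.005,0.0005,0],"twist": [0,0,0]}])

```text
time: 9.28
eef_pos: [0.5305, 0.0602, 0.0073]
eef_rot: [0.707, -0.033, 0.706, 0.033]
wrist_force: [-0.9, 0.1, -0.3]
finger_gap: 0.012
```

Run:
```python
from h import *
cv2.imwrite("pics/w6.png",cv2.cvtColor(camera("wrist"),cv2.COLOR_RGB2BGR));s=sense();print(rk(s["eef_pos"]),s["eef_pos"],s["wrist_force"])
```

```text
[[-0.053   0.0281]] [0.53224315 0.06042418 0.00742302] [ 0.16800181  1.10327508 -0.56960479]
```

View pics/w6.png

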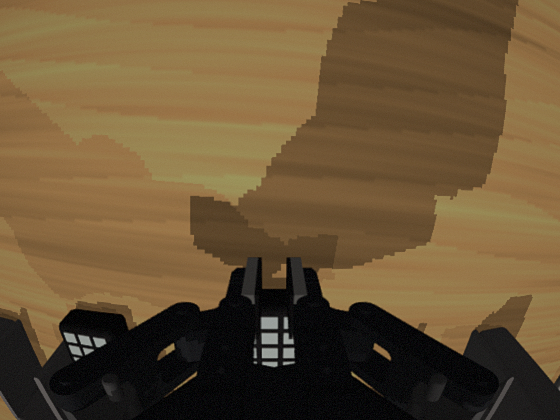

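The keypad shows straight between the fingers at (274,340) and there is no side force. I'll push the last ~22 mm gently until the force rises against the back wall.

>>> arm_command(moves=[{"linear": [0.005,0.0005,0],"twist": [0,0,0]},{"linear": [0.005,0.0005,0],"twist": [0,0,0]},{"linear": [0.004,0.0004,0],"twist": [0,0,0]},{"linear": [0.003,0.0003,0],"twist": [0,0,0]}])

```text
time: 9.67
eef_pos: [0.5474, 0.0619, 0.0073]
eef_rot: [0.707, -0.033, 0.706, 0.033]
wrist_force: [-0.8, -0.5, 0.2]
finger_gap: 0.0118
```

>>> arm_command(moves=[{"linear": [0.002,0.0002,0],"twist": [0,0,0]},{"linear": [0.0015,0,0],"twist": [0,0,0]},{"linear": [0,0,0],"twist": [0,0,0]},{"linear": [0,0,0],"twist": [0,0,0]}])

```text
time: 10.0
eef_pos: [0.5503, 0.062, 0.0073]
eef_rot: [0.707, -0.033, 0.706, 0.033]
wrist_force: [-0.5, 0.9, 0.8]
finger_gap: 0.0121
```

>>> arm_command(moves=[{"linear": [0.0015,0.0001,0],"twist": [0,0,0]},{"linear": [0.0015,0.0001,0],"twist": [0,0,0]},{"linear": [0,0,0],"twist": [0,0,0]}])

```text
time: 10.25
eef_pos: [0.5533, 0.0621, 0.0073]
eef_rot: [0.707, -0.033, 0.706, 0.033]
wrist_force: [0.6, -0.2, -0.4]
finger_gap: 0.0116
```

>>> arm_command(moves=[{"linear": [0.001,0.0001,0],"twist": [0,0,0]},{"linear": [0.001,0.0001,0],"twist": [0,0,0]},{"linear": [0,0,0],"twist": [0,0,0]}])

```text
time: 10.5
eef_pos: [0.5538, 0.0622, 0.0072]
eef_rot: [0.705, -0.033, 0.707, 0.033]
wrist_force: [-3.4, -0.2, 2.1]
finger_gap: 0.0118
```

>>> arm_command(moves=[{"linear": [0.001,0.0001,0],"twist": [0,0,0]},{"linear": [0.001,0.0001,0],"twist": [0,0,0]},{"linear": [0,0,0],"twist": [0,0,0]}])

```text
time: 10.75
eef_pos: [0.5538, 0.0621, 0.007]
eef_rot: [0.704, -0.034, 0.709, 0.033]
wrist_force: [-6.2, -0.7, 4.8]
finger_gap: 0.0116
```

It stalled with the force rising to 6 N, at the position predicted for home. I'll back straight off, lift and check.

>>> arm_command(moves=[{"linear": [-0.006,-0.0006,0],"twist": [0,0,0]},{"linear": [-0.01,-0.001,0],"twist": [0,0,0]},{"linear": [-0.015,-0.0015,0],"twist": [0,0,0]},{"linear": [-0.015,-0.0015,0.01],"twist": [0,0,0]},{"linear": [-0.015,-0.0015,0.03],"twist": [0,0,0]}])

```text
time: 11.17
eef_pos: [0.4942, 0.0563, 0.0451]
eef_rot: [0.705, -0.034, 0.708, 0.033]
wrist_force: [-0.5, 1.0, 1.0]
finger_gap: 0.0116
```

>>> arm_command(moves=[{"linear": [0,0,0.04],"twist": [0,0,0]},{"linear": [0,0,0.04],"twist": [0,0,0]},{"linear": [0,0,0.03],"twist": [0,0,0]},{"linear": [0,0,0],"twist": [0,0,0]},{"linear": [0,0,0],"twist": [0,0,0]}])

```text
time: 11.58
eef_pos: [0.4981, 0.0568, 0.1595]
eef_rot: [0.709, -0.033, 0.704, 0.034]
wrist_force: [-0.9, -0.7, -0.5]
finger_gap: 0.012
```

>>> arm_command(moves=[{"linear": [0,0.04,0],"twist": [0,0,0]},{"linear": [0,0.04,0],"twist": [0,0,0]},{"linear": [0,0.04,0],"twist": [0,0,0]},{"linear": [0,0.04,0],"twist": [0,0,0]},{"linear": [0,0.04,0],"twist": [0,0,0]}])

```text
time: 12.0
eef_pos: [0.4951, 0.2578, 0.1556]
eef_rot: [0.706, -0.034, 0.707, 0.033]
wrist_force: [1.0, -0.6, 0.2]
finger_gap: 0.0119
```

>>> arm_command(moves=[{"linear": [-0.01,0.04,0],"twist": [0,0,0]},{"linear": [-0.01,0.04,0],"twist": [0,0,0]},{"linear": [-0.01,0.04,0],"twist": [0,0,0]},{"linear": [0,0,0],"twist": [0,0,0]},{"linear": [0,0,0],"twist": [0,0,0]}])

```text
time: 12.42
eef_pos: [0.4635, 0.3802, 0.1554]
eef_rot: [0.706, -0.036, 0.707, 0.036]
wrist_force: [0.2, -0.6, -0.7]
finger_gap: 0.012
```

Run:
```python
from h import *
a=cv2.cvtColor(camera("top"),cv2.COLOR_RGB2BGR);cv2.imwrite("pics/top7f.png",a)
b=cv2.resize(a[160:260,190:360],None,fx=4.5,fy=4.5,interpolation=cv2.INTER_CUBIC);cv2.imwrite("pics/t7.png",cv2.convertScaleAbs(b,alpha=1.6,beta=20))
d=cv2.absdiff(a,cv2.imread("pics/top0.png")).max(2)
for n,(u,v) in dict(jar=(462,262),cup=(438,175),stapler=(148,192),docked=(307,200)).items():print(n,d[v-20:v+20,u-12:u+12].mean())
s=sense();print(s["eef_pos"],s["wrist_force"])
```

```text
jar 2.0635416666666666
cup 2.06875
stapler 2.540625
docked 2.8135416666666666
[0.46467244 0.37702433 0.15542014] [-0.9078051  -0.716396   -0.02524169]
```

View pics/t7.png

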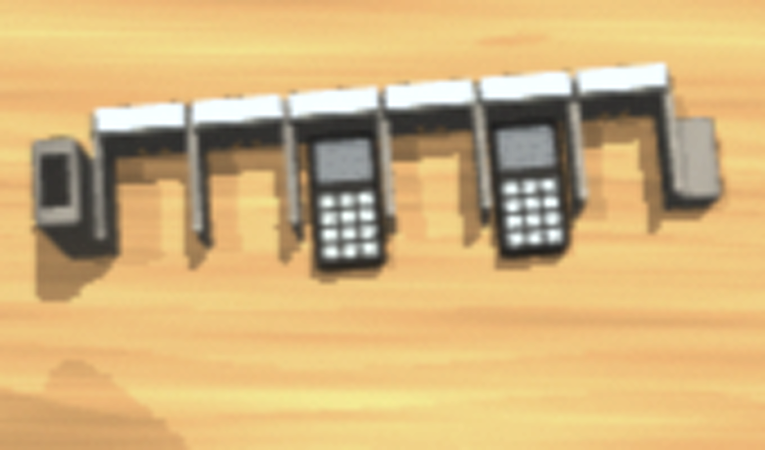

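The reader sits home in gap 3, level in depth with the docked one, and the bystanders are unchanged. It looks a little off to the right in the gap, so I'll measure it against the docked one.

Run:
```python
from h import *
I=cv2.imread("pics/top7f.png");G=I.min(2).astype(float);hs=cv2.cvtColor(I,cv2.COLOR_BGR2HSV)
def cen(u0,u1,v0,v1):
    b=[(x/4.5+k) for x,k in((u0,190),(u1,190),(v0,160),(v1,160))];a=np.round(b).astype(int)
    vv,uu=np.mgrid[a[2]:a[3],a[0]:a[1]];w=np.clip(G[a[2]:a[3],a[0]:a[1]]-35,0,60)*(hs[a[2]:a[3],a[0]:a[1],1]<90);return (uu*w).sum()/w.sum(),(vv*w).sum()/w.sum()
for n,b in dict(readerK=(312,384,190,264),readerS=(308,380,133,185),dockK=(495,567,178,252),dockS=(490,562,121,172)).items():
    uv=cen(*b);print(n,np.round(uv,2),rk(plane("top",uv,.022)))
```

```text
readerK [266.93 209.62] [[0.0028 0.0263]]
readerS [265.91 195.46] [[0.0413 0.0261]]
dockK [307.76 206.73] [[ 0.0015 -0.0815]]
dockS [306.4  192.55] [[ 0.0402 -0.0816]]
```

```bash
python3 -c "
from station import *
print(sign_off())"
```

```text
the job is handed in; nothing more can be done
None
```

I handed the job in at about 12.5 s of the 56 s. The reader is home in the third gap from the tower, at rack y = +27.5 mm. `sign_off()` gives no verdict, so the checks below are all I have.

- **Rail:** I slid a shut fingertip along segments A, B and C in order. The force was about 5–7 N up and down, and up to about 3 N sideways.
- **Push:** I caged the reader loosely between the open fingers to turn and shift it in line with the gap, without lifting it. I then pushed it from behind with two fingers until it stopped on the back wall at about 6 N.
- **Reader position (last top view):** It is about 1.3 mm from the gap's middle by the rack frame, or 2.3 mm if measured from the docked reader. Its direction is within about 0.01 rad of the gap's. It sits about 1 mm deeper than the docked one.
- **Everything else:** The jar, pen cup, stapler and docked reader match the first picture. The arm is clear of everything, with only sensor-noise force.

One check disagreed: by eye, the last picture suggested the reader was about 5 mm off centre. The centroid measurement did not confirm this. I viewed 9 pictures.

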